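# Wipe the scale chips off the drying plate and park the scraper

### The arm

A 6-joint arm with a two-finger parallel gripper is mounted at the origin on the work surface. World frame = base frame: x ahead of the robot, y to its left, z up, the work surface at z = 0. Lengths are in m, angles in rad, forces in N, time in s.
With the tool pointing down it reaches from about 0.25 to 0.725 m from the base axis. Payload 4 kg.
Tool frame: the origin (TCP) lies on the centre line of the jaws, within the pads' length; the fingertips stand 14 mm ahead of it and the grasp point (between the pads) lies 5 mm behind it; z points along the fingers, x is the direction in which the jaws open and shut, and the axes are right-handed (so a half turn about z gives the same grasp; the last joint's range is limited). The gripper opens to 85 mm and grips with 20 to 120 N. Pads are 22 mm wide; open, the fingers measure 114 mm over their backs; the gripper's body (76 mm by 85 mm) begins 54 mm behind the grasp point. The pads swing forward as they close: fully open they stand 13 mm farther back than shut.
Start: joints at [-1.316, 0.241, 0.005, 1.335, 0, 1.571], TCP at [0.126, -0.484, 0.245] pointing down, gripper open.
Joint ranges: [-2.72, 2.72], [-1.05, 1.87], [-1.09, 1.28], [-1.99, 2.15], [-1.42, 1.44], [-3.14, 3.14]. Speed limits (rad/s): [2.79, 2.79, 3.14, 3.14, 3.14, 3.14].

### API

Orientations are given as a unit quaternion [x, y, z, w].
In Python, from workcell import get_obs, optics, ticket gives the robot as it stands.
- The arm moves only by the shell command python3 -m inch 'ROWS'. ROWS is JSON, a list that holds one entry, the list of rows, each a list of 5 numbers: the finger opening in cm, from 0 to 8.54, then the shift along the tool's x, y, z in cm, then the turn about the tool's z in degrees. In form: [[[fingers, dx, dy, dz, roll], ...]]. A call has exactly 5 rows; each row is the pose to reach, as a shift and turn from the pose measured when the call began, along the tool's axes at that moment; what a row does not reach only later rows make up. A row lasts 1/8 s, in which the tool goes at most 62.5 mm and 10.7 degrees, less where a joint would pass 70% of its speed; a pose out of reach is approached as far as the arm can. A call with a gripper value outside its range is refused whole. The fingers move at their own pace and stop on an object; the grip force is fixed at half the most. Time passes only in rows, so rows that repeat a pose let the fingers close, or fill a call up. It gives the time, the measured TCP pose, the force and the opening at its end, in the units of the state.
- get_obs(): the state, without advancing time (a new reading comes with each control period).
- optics.camera(name): name is "scene" or "top"; returns (picture, depth): 384x512x3 uint8, red, green, blue; 384x512 float32, m along the optical axis (not along the pixel's ray), 0 where there is no reading.
- optics.camera_info(name): a dict with "vfov" (degrees; the focal length in pixels is half the picture's height over the tangent of half this angle, whatever the lens; pixels are square), "cx", "cy" (the principal point, pixels), "R" (3x3) and "t" (3): a world point X has camera coordinates R X + t. Camera axes: x right, y down, z forward; pixel columns grow to the right and rows downward; lengths in m; the calibration is good to about 2 mm. A picture is of the moment at which its call begins. camera_info takes no time and is no camera call.
- ticket.job_done(): hands the job in, once; it reports no verdict.
The state is a dict: "clock": time; "joint_pos": joint angles; "joint_vel": joint speeds; "tau": joint torques, N m; "eef_pos": TCP position; "tool_rot": TCP orientation; "ft_force": force on the tool from outside, world axes, zero at the start; "ft_torque": the same for the moment, N m; "grip_width": finger opening in m.
Only numpy, scipy, OpenCV 4.12 (cv2) and the standard library are available. Lean on these libraries where they do the work, as an engineer would, in place of code of your own. Each camera call takes 0.05 s, during which the arm holds its last target.

### The job

Take the scraper block by its orange grip and wipe all five dried scale chips off the blue plate into the yellow tray at its edge; do not touch the chips with the gripper. Once they are all in the tray, put the scraper away: slide its open C clip sideways onto the capped post until the post is fully inside the clip, and leave the scraper standing upright on the grey parking board. Leave the wash bottle, jar, vial and beaker where they are.

Things in the scene. Friction and masses are not known exactly. Their poses are not given: they have to be found in the camera images.
- plate: Fixed blue drying plate on feet, 240 (its x) x 200 (its y) mm, flat top 48 mm above the bench. Origin on the bench under its centre; x roughly away from the robot. No rims: chips can slip off any edge. One of its edges at y = -100 and +100 mm lies over the tray, the other beside the parking board. At the start all chips lie 40 mm or more inside those two edges and 20 mm or more inside the others.
- tray: Fixed yellow open tray, 260 (its x) x 140 (its y) mm, walls 30 mm high and 4 mm thick, floor about 4 mm; its near wall is tucked about 15 mm under one edge of the plate, to the plate's +y side or its -y side (varies). Roughly parallel to the plate. Origin: centre of its underside, on the bench.
- park: Fixed grey parking board, 230 (its x) x 120 (its y) x 8 mm thick, beside the plate's edge opposite the tray. Origin: centre of its underside, on the bench; its x axis points roughly away from the robot and runs from the origin towards the post.
- park_post (a point): Point on the axis of the upright post of the parking board (board x = 80 mm, y = 0), 32 mm above the bench. The post is a 10 mm steel rod with a red disc cap 32 mm across and 8 mm thick, its underside 58 mm above the bench. The cap cannot pass through the clip: the clip goes on sideways only.
- scraper: Loose upright scraper, about 250 g. White blade block with rubber foot: 120 mm along x, 22 mm thick in y, 30 mm high; its flat underside wipes, moving along y. Above it an orange grip, 70 mm along x, 24 mm thick in y, 30 to 90 mm above the underside: pinch it across y from above. Open C clip at its +x end. Origin: centre of underside. Starts on the bench, left or right, x roughly away from the robot.
- scraper_grip (a point): Centre of the orange grip's pinching zone, 70 mm above the scraper's underside.
- scraper_clip (a point): Centre of the scraper's C clip: at 82 mm along x, 24 mm above the underside. The clip is a horizontal C bent from 10 mm round steel, 24 mm inside, 44 mm outside, its gap 18 mm wide and facing +x of the scraper (away from the blade).
- chip1: Tan chip of pipe scale, an irregular flat flake about 40 x 30 mm and 10 mm thick, 28 g, lying flat on the plate at the start. Origin: centre of its underside.
- chip2: Tan chip of pipe scale, an irregular flat flake about 40 x 30 mm and 10 mm thick, 28 g, lying flat on the plate at the start. Origin: centre of its underside.
- chip3: Tan chip of pipe scale, an irregular flat flake about 40 x 30 mm and 10 mm thick, 28 g, lying flat on the plate at the start. Origin: centre of its underside.
- chip4: Tan chip of pipe scale, an irregular flat flake about 40 x 30 mm and 10 mm thick, 28 g, lying flat on the plate at the start. Origin: centre of its underside.
- chip5: Tan chip of pipe scale, an irregular flat flake about 40 x 30 mm and 10 mm thick, 28 g, lying flat on the plate at the start. Origin: centre of its underside.
- wash_bottle: Bystander: loose white wash bottle with blue cap, 56 mm across, 150 mm tall, on the side of the bench where the scraper is not. Origin: centre of its base.
- jar: Bystander: loose white jar with blue cap, 68 mm across, 95 mm tall, beyond the plate. Origin: centre of its base.
- vial: Bystander: loose glass sample vial with black cap, 36 mm across, 75 mm tall, beyond the plate. Origin: centre of its base.
- beaker: Bystander: loose glass beaker, 68 mm across, 85 mm tall, beyond the plate. Origin: centre of its base.

How it is judged:
On the way:
1. all five chips lie in the tray (x of chip1 in the frame of tray between -0.13 and 0.13 m and y of chip1 in the frame of tray between -0.07 and 0.07 m and z of chip1 in the frame of tray between -0.005 and 0.042 m and x of chip2 in the frame of tray between -0.13 and 0.13 m and y of chip2 in the frame of tray between -0.07 and 0.07 m and z of chip2 in the frame of tray between -0.005 and 0.042 m and x of chip3 in the frame of tray between -0.13 and 0.13 m and y of chip3 in the frame of tray between -0.07 and 0.07 m and z of chip3 in the frame of tray between -0.005 and 0.042 m and x of chip4 in the frame of tray between -0.13 and 0.13 m and y of chip4 in the frame of tray between -0.07 and 0.07 m and z of chip4 in the frame of tray between -0.005 and 0.042 m and x of chip5 in the frame of tray between -0.13 and 0.13 m and y of chip5 in the frame of tray between -0.07 and 0.07 m and z of chip5 in the frame of tray between -0.005 and 0.042 m), for 0.2 s.
At the end, for the whole second after the job is handed in: All five chips at rest inside the tray (origin within its outline, under 42 mm up); scraper at rest, upright within 0.1 rad, underside on the parking board (4 to 13 mm above the bench), post inside its clip (clip centre within 8.5 mm of the post axis, from above) (all of step 1 and horizontal distance between scraper_clip and park_post below 0.0085 m and z of scraper in the frame of park between 0.004 and 0.013 m and angle between scraper's own z axis and vertical below 0.1 rad and linear speed of each of scraper, chip1, chip2, chip3, chip4, chip5 below 0.02 m/s); the robot touches nothing.
It fails at once if a chip is touched by the gripper or arm (contact force between any of the fingers, the arm and chip1 above 0.5 N or contact force between any of the fingers, the arm and chip2 above 0.5 N or contact force between any of the fingers, the arm and chip3 above 0.5 N or contact force between any of the fingers, the arm and chip4 above 0.5 N or contact force between any of the fingers, the arm and chip5 above 0.5 N).
It fails at once if a bystander (wash bottle, jar, vial or beaker) is shifted by more than 30 mm (distance of any of wash_bottle, jar, vial, beaker from where it was at the start of the episode above 0.03 m).
It also fails if it takes over 58 s, if anything falls off the work surface, if the arm or the gripper's body presses on something with over 40 N, if the wrist force passes 120 N, or if a joint passes its speed limit or range.

## Working session

There is one attempt and no reset: what is moved stays moved. The work goes in short steps, Python scripts to look and compute and a shell command to move; the robot and the scene stay as the last step left them, time stands still between calls to the robot, and variables do not carry over. Pictures are saved under pics/ and viewed, and the job is handed in when it is done.

```bash
ls; mkdir -p pics; python3 - <<'E'
from workcell import get_obs, optics
import cv2,numpy as np,json
o=get_obs();print(o['clock'],o['eef_pos'],o['tool_rot'],o['grip_width'])
for n in("scene","top"):
    p,d=optics.camera(n);cv2.imwrite(f"pics/{n}0.png",p[:,:,::-1]);np.savez(f"pics/{n}0.npz",p=p,d=d)
    i=optics.camera_info(n);print(n,i)
E
```

```text
pics
0.0 [ 0.12587198 -0.48326639  0.244412  ] [ 7.91218003e-01 -6.11533310e-01 -8.20589607e-04 -6.39638977e-04] 0.08561682766563439
scene {'vfov': 49.96188129745044, 'cx': 258.83196737406115, 'cy': 196.79021634766477, 'R': array([[-0.74567657,  0.66614162,  0.01489291],
       [ 0.47994851,  0.55248835, -0.68147344],
       [-0.46218598, -0.50101095, -0.73169129]]), 't': array([ 0.45409477, -0.25079495,  1.45572205])}
top {'vfov': 56.98193137682255, 'cx': 252.94255810970853, 'cy': 196.95698332039393, 'R': array([[-1.92550767e-03, -9.99967005e-01,  7.89181615e-03],
       [-9.82973027e-01,  4.42620433e-04, -1.83749374e-01],
       [ 1.83739818e-01, -8.11125323e-03, -9.82941446e-01]]), 't': array([0.0061484 , 0.63554501, 0.90624775])}
```

View pics/top0.png

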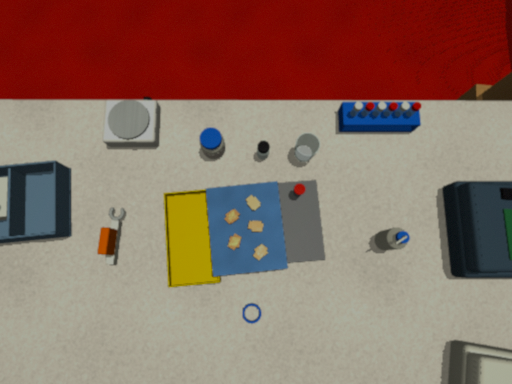

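View pics/scene0.png

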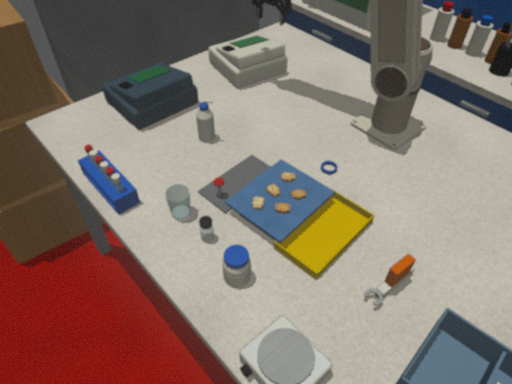

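```bash
cat > h.py <<'E'
import cv2,numpy as np
from workcell import get_obs, optics
def info(n):
    i=optics.camera_info(n); f=192/np.tan(np.radians(i['vfov'])/2)
    return f,i['cx'],i['cy'],np.array(i['R']),np.array(i['t'])
def onplane(n,uv,z):
    f,cx,cy,R,t=info(n); uv=np.atleast_2d(uv).astype(float)
    r=np.c_[(uv[:,0]-cx)/f,(uv[:,1]-cy)/f,np.ones(len(uv))]@R
    c=-R.T@t; s=(z-c[2])/r[:,2]
    return c+r*s[:,None]
def cloud(n,d):
    f,cx,cy,R,t=info(n); v,u=np.mgrid[:384,:512]
    P=np.stack([(u-cx)/f*d,(v-cy)/f*d,d],-1)-t
    return P@R
def proj(n,X):
    f,cx,cy,R,t=info(n); c=np.atleast_2d(X)@R.T+t
    return np.c_[c[:,0]/c[:,2]*f+cx,c[:,1]/c[:,2]*f+cy]
def hsv(p): return cv2.cvtColor(np.ascontiguousarray(p),cv2.COLOR_RGB2HSV)
def blobs(m,amin=15):
    n,l,s,c=cv2.connectedComponentsWithStats(m.astype(np.uint8))
    return [(l==k,s[k],c[k]) for k in range(1,n) if s[k][4]>=amin]
E
python3 - <<'E'
from h import *
np.set_printoptions(precision=4,suppress=True)
for n in("top","scene"):
    z=np.load(f"pics/{n}0.npz");p,d=z['p'],z['d'];C=cloud(n,d);h=hsv(p);H,S,V=[h[...,k].astype(int) for k in range(3)]
    ms=dict(yellow=(H>20)&(H<32)&(S>200),orange=(H>4)&(H<14)&(S>200),blue=(H>95)&(H<118)&(S>120),red=((H<4)|(H>176))&(S>180),tan=(H>8)&(H<24)&(S>70)&(S<190)&(V>140))
    for k,m in ms.items():
        for b,s,c in blobs(m,12):
            P=C[b&(d>0)]
            if len(P)==0: continue
            q=np.median(P,0)
            if not(0.2<q[0]<0.85 and abs(q[1])<0.5):continue
            print(n,k,s[4],c.round(1),"med",q, "z5-95",np.percentile(P[:,2],[5,95]))
    bg=(d>0)&(abs(C[...,2])<.02)&(C[...,0]<.8);print("bench z",np.median(C[bg][:,2]))
E
python3 -c "
import cv2
p=cv2.imread('pics/top0.png');cv2.imwrite('pics/topz.png',cv2.resize(p[130:310,80:350],None,fx=2.9,fy=2.9,interpolation=2))
p=cv2.imread('pics/scene0.png');cv2.imwrite('pics/scz.png',cv2.resize(p[140:320,180:440],None,fx=2.9,fy=2.9,interpolation=2))"
```

```text
top yellow 4036 [187.7 238.9] med [0.5252 0.1894 0.0045] z5-95 [0.0014 0.0215]
top orange 351 [107.1 240.7] med [0.5173 0.3831 0.0863] z5-95 [0.0434 0.0919]
top blue 359 [210.3 138.1] med [0.791  0.1211 0.0953] z5-95 [0.0903 0.098 ]
top blue 5181 [245.4 228.8] med [0.5467 0.0294 0.0484] z5-95 [0.0456 0.0511]
top blue 81 [402.1 236.3] med [ 0.5235 -0.3617  0.1327] z5-95 [0.1286 0.1356]
top blue 86 [251.7 313.2] med [0.3255 0.0081 0.0141] z5-95 [0.011  0.0172]
top red 93 [299. 189.] med [ 0.6559 -0.1198  0.0669] z5-95 [0.0635 0.0695]
top tan 75 [251.6 201. ] med [0.6246 0.0107 0.0586] z5-95 [0.0556 0.0612]
top tan 99 [231.6 216.2] med [0.5809 0.0622 0.0587] z5-95 [0.0558 0.061 ]
top tan 125 [255.4 225.4] med [ 0.5587 -0.0013  0.0585] z5-95 [0.0558 0.0605]
top tan 44 [100.2 239.8] med [0.5186 0.4023 0.0888] z5-95 [-0.0001  0.0908]
top tan 78 [234.  241.2] med [0.5162 0.0563 0.0582] z5-95 [0.0554 0.061 ]
top tan 102 [260.1 251.6] med [ 0.4896 -0.013   0.0585] z5-95 [0.0556 0.0611]
bench z 0.0006957633259948144
scene yellow 3261 [325.2 235. ] med [0.5347 0.1846 0.0052] z5-95 [0.0023 0.029
[... 183 characters left out ...]
 166.9] med [0.3288 0.0109 0.0113] z5-95 [0.0085 0.0159]
scene blue 409 [235.9 255.6] med [0.7956 0.1273 0.0955] z5-95 [0.0919 0.0977]
scene red 36 [218.5 181.3] med [ 0.6608 -0.1149  0.0668] z5-95 [0.0653 0.0705]
scene tan 64 [287.6 176. ] med [ 0.492  -0.0078  0.0589] z5-95 [0.0567 0.0617]
scene tan 82 [273.2 189.3] med [0.5597 0.0029 0.0592] z5-95 [0.0566 0.0613]
scene tan 87 [298. 193.] med [0.5167 0.0593 0.0587] z5-95 [0.0562 0.0616]
scene tan 69 [257.2 202.5] med [0.6256 0.012  0.0588] z5-95 [0.0556 0.0615]
scene tan 93 [282.3 206.4] med [0.5838 0.0663 0.059 ] z5-95 [0.0568 0.0614]
scene tan 50 [402.9 259.8] med [0.5016 0.3853 0.0904] z5-95 [0.0403 0.0923]
bench z 0.0015137268736742395
```

View pics/topz.png

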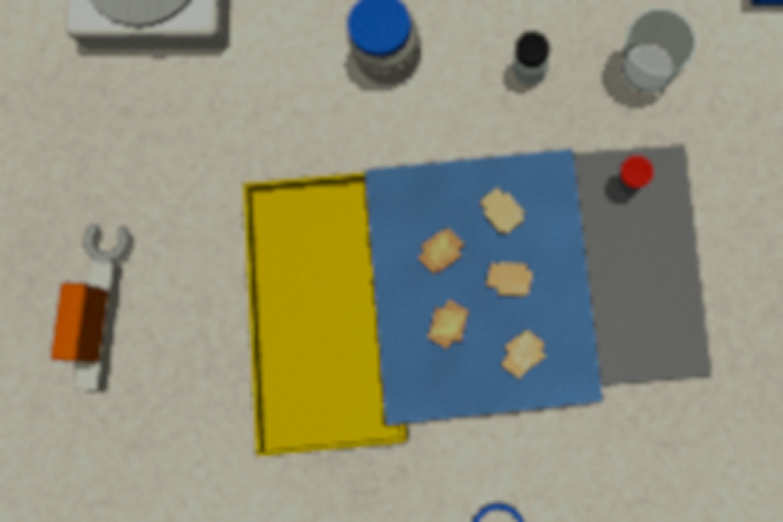

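View pics/scz.png

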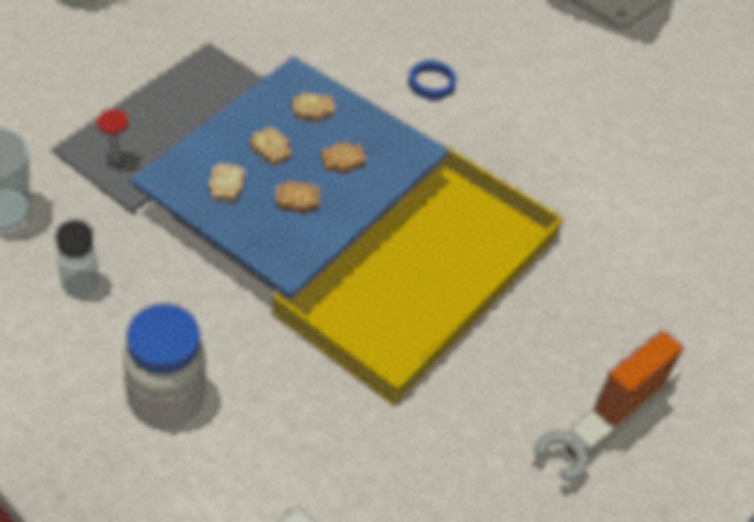

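```bash
cat > fit.py <<'E'
from h import *
np.set_printoptions(precision=4,suppress=True)
def rect(n,m,z):
    c=max(cv2.findContours(m.astype(np.uint8),cv2.RETR_EXTERNAL,cv2.CHAIN_APPROX_NONE)[0],key=cv2.contourArea)[:,0]
    P=onplane(n,c,z)[:,:2]
    (cx,cy),(w,h),a=cv2.minAreaRect((P*1000).astype(np.float32))
    return np.r_[cx,cy,w,h,a]
def hs(p):
    h=hsv(p); return [h[...,k].astype(int) for k in range(3)]
E
python3 - <<'E'
from fit import *
for n in("top","scene"):
    z=np.load(f"pics/{n}0.npz");p,d=z['p'],z['d'];C=cloud(n,d);H,S,V=hs(p)
    m=cv2.morphologyEx(((H>95)&(H<118)&(S>110)&(abs(C[...,2]-.048)<.012)).astype(np.uint8),cv2.MORPH_CLOSE,np.ones((5,5)))
    print(n,"plate",rect(n,m,.048))
    print(n,"grip top",rect(n,(H>3)&(H<20)&(S>130)&(abs(C[...,2]-.09)<.008)&(C[...,1]>.3),.09))
    cl=(abs(C[...,2]-.029)<.009)&(C[...,1]>.3)&(C[...,1]<.46)&(C[...,0]<.7)&(C[...,0]>.4)&(S<90)
    for b,s,c in blobs(cl,10): print(n,"low bits",s,C[b].min(0),C[b].max(0),C[b].mean(0),rect(n,b,.03))
    red=((H<6)|(H>174))&(S>150)&(abs(C[...,0]-.65)<.05)&(abs(C[...,1]+.12)<.05)&(C[...,2]>.05)
    uv=np.argwhere(red)[:,::-1];print(n,"red",len(uv),onplane(n,uv.mean(0),.066),rect(n,red,.066))
    t=(H>20)&(H<32)&(S>200)&(C[...,2]>-.02);print(n,"tray",rect(n,t,.03))
    g=(S<40)&(V<125)&(abs(C[...,2]-.008)<.006)&(C[...,1]>-.22)&(C[...,1]<-.05)&(C[...,0]>.4)&(C[...,0]<.72)
    for b,s,c in blobs(g,300):print(n,"park",rect(n,b,.008))
E
```

```text
top plate [553.6504  24.859  235.2785 195.9732   5.8468]
top grip top [516.2249 389.8358  23.8131  65.2705  86.2598]
top low bits [109 207  15  24 189] [0.5488 0.3673 0.0212] [0.6133 0.407  0.0354] [0.5813 0.3875 0.0285] [580.8485 384.8828  65.5484  38.7847   3.7403]
top low bits [105 249  11  15  89] [0.4592 0.3838 0.0201] [0.497  0.407  0.0336] [0.4712 0.3939 0.0288] [477.947  393.7441  24.6337  38.8109  86.7592]
top red 94 [[ 0.6568 -0.1199  0.066 ]] [ 656.265  -119.9843   27.2713   28.0062   88.6669]
top tray [530.6202 175.8919 256.0511 136.9892   5.2631]
top park [ 578.1625 -132.2844  228.8169  109.2627    5.4703]
scene plate [557.059   29.8117 234.1511 194.7947   6.065 ]
scene grip top [521.0874 395.8704  22.7188  73.2045  86.4352]
scene low bits [364 266  51  40 307] [0.4574 0.3674 0.02  ] [0.614  0.4099 0.0376] [0.5685 0.3926 0.0289] [537.432  389.0746 158.7137  42.6048   0.4108]
scene red 55 [[ 0.6596 -0.1159  0.066 ]] [ 659.3653 -115.5533   27.0188   23.6665   14.9543]
scene tray [534.549  183.2628 256.2522 138.0092   5.5042]
scene park [ 580.3914 -120.7951  229.3091  121.0223    4.9028]
```

```bash
cat > go.py <<'E'
import sys
from h import *
from scipy.spatial.transform import Rotation as R_
np.set_printoptions(precision=3,suppress=True)
def plan(*targets):
    """targets: (x,y,z,angle deg of tool x in world) -> shift cm in tool axes, roll deg"""
    o=get_obs(); R=R_.from_quat(o['tool_rot']).as_matrix(); p=o['eef_pos']
    a0=np.degrees(np.arctan2(R[1,0],R[0,0]))
    print("clock",o['clock'],"tcp",np.array(p),"ang",round(a0,2),"tilt",round(np.degrees(np.arccos(-R[2,2])),2),"F",np.array(o['ft_force']),"w",round(o['grip_width'],4),"q",np.array(o['joint_pos']))
    for t in targets:
        d=R.T@(np.array(t[:3])-p)*100
        roll=(a0-t[3]+180)%360-180 if len(t)>3 else 0
        print(t,"->",d.round(2),"roll",round(roll,1))
if __name__=="__main__":
    plan(*[eval(a) for a in sys.argv[1:]])
E
python3 go.py "(.519,.393,.2,86.3)" "(.519,.393,.065,86.3)"
```

```text
clock 0.1 tcp [ 0.126 -0.483  0.245] ang -75.4 tilt 0.1 F [-0.077 -0.298  0.136] w 0.0854 q [-1.316  0.241  0.004  1.335 -0.     1.571]
(0.519, 0.393, 0.2, 86.3) -> [-74.89 -60.13   4.59] roll -161.7
(0.519, 0.393, 0.065, 86.3) -> [-74.87 -60.13  18.09] roll -161.7
```

```bash
python3 -m inch '[[[8.5,-4.8,-3.8,0.3,-10.5],[8.5,-9.6,-7.7,0.6,-21],[8.5,-14.4,-11.5,0.9,-31.5],[8.5,-19.2,-15.4,1.2,-42],[8.5,-24,-19.3,1.5,-52.5]]]'; python3 go.py "(.519,.393,.2,86.3)"
```

```text
clock: 0.72
eef_pos: [0.2524, -0.2006, 0.2297]
tool_rot: [0.981, -0.196, -0.0, -0.001]
ft_force: [0.6, -0.2, 0.5]
grip_width: 0.0853
clock 0.725 tcp [ 0.252 -0.201  0.23 ] ang -22.62 tilt 0.11 F [ 0.637 -0.222  0.469] w 0.0853 q [-0.673 -0.107 -0.414  1.265  0.001  1.293]
(0.519, 0.393, 0.2, 86.3) -> [  1.79 -65.04   3.08] roll -108.9
```

```bash
python3 -m inch '[[[8.5,0.2,-6.2,0.3,-10.5],[8.5,0.4,-12.4,0.6,-21],[8.5,0.6,-18.6,0.9,-31.5],[8.5,0.8,-24.8,1.2,-42],[8.5,1,-31,1.5,-52.5]]]'; python3 go.py "(.519,.393,.2,86.3)"
```

```text
clock: 1.35
eef_pos: [0.3812, 0.0839, 0.2151]
tool_rot: [0.965, 0.261, 0.0, -0.001]
ft_force: [1.7, -1.3, 0.1]
grip_width: 0.0852
clock 1.35 tcp [0.381 0.084 0.215] ang 30.27 tilt 0.09 F [ 1.717 -1.251  0.07 ] w 0.0852 q [ 0.216  0.04  -0.312  1.218  0.001  1.258]
(0.519, 0.393, 0.2, 86.3) -> [ 27.48 -19.75   1.56] roll -56.0
```

```bash
python3 go.py "(.519,.393,.15,86.3)"
```

```text
clock 1.35 tcp [0.381 0.084 0.215] ang 30.27 tilt 0.09 F [ 1.717 -1.251  0.07 ] w 0.0852 q [ 0.216  0.04  -0.312  1.218  0.001  1.258]
(0.519, 0.393, 0.15, 86.3) -> [ 27.48 -19.74   6.56] roll -56.0
```

```bash
python3 -m inch '[[[8.5,4.9,-3.5,0.3,-10.6],[8.5,9.8,-7,0.6,-21.2],[8.5,14.7,-10.6,0.9,-31.8],[8.5,19.6,-14.1,1.3,-42.4],[8.5,24.5,-17.6,1.5,-53]]]'; python3 go.py "(.519,.393,.15,86.3)"
```

```text
clock: 1.98
eef_pos: [0.5043, 0.3611, 0.1996]
tool_rot: [0.745, 0.667, 0.0, -0.0]
ft_force: [0.4, 0.1, 0.3]
grip_width: 0.0847
clock 1.975 tcp [0.504 0.361 0.2  ] ang 83.64 tilt 0.04 F [0.365 0.07  0.286] w 0.0847 q [0.621 0.502 0.27  1.338 0.001 0.732]
(0.519, 0.393, 0.15, 86.3) -> [3.33 1.11 4.96] roll -2.7
```

```bash
python3 -m inch '[[[8.5,3.3,1.1,2,-2.7],[8.5,3.3,1.1,5,-2.7],[8.5,3.3,1.1,8,-2.7],[8.5,3.3,1.1,11,-2.7],[8.5,3.3,1.1,13.4,-2.7]]]'; python3 go.py "(.519,.393,.065,86.3)"
```

```text
clock: 2.6
eef_pos: [0.5179, 0.3922, 0.0633]
tool_rot: [0.729, 0.684, -0.001, -0.0]
ft_force: [0.8, -0.3, -0.9]
grip_width: 0.0844
clock 2.6 tcp [0.518 0.392 0.063] ang 86.34 tilt 0.17 F [ 0.803 -0.288 -0.894] w 0.0844 q [0.648 0.658 0.168 1.084 0.001 0.712]
(0.519, 0.393, 0.065, 86.3) -> [ 0.09  0.11 -0.17] roll 0.0
```

```bash
python3 -m inch '[[[2,0,0.1,-0.1,0],[2,0,0.1,-0.1,0],[1.5,0,0.1,-0.1,0],[1.5,0,0.1,-0.1,0],[1.5,0,0.1,-0.1,0]]]'; python3 go.py; python3 -m inch '[[[1.5,0,0,0,0],[1.5,0,0,-1,0],[1.5,0,0,-4,0],[1.5,0,0,-7,0],[1.5,0,0,-9,0]]]'; python3 - <<'E'
from fit import *
for n in("scene","top"):
    p,d=optics.camera(n);cv2.imwrite(f"pics/{n}1.png",p[:,:,::-1]);np.savez(f"pics/{n}1.npz",p=p,d=d)
a=cv2.imread("pics/top1.png")[110:310,50:350];b=cv2.imread("pics/scene1.png")[140:340,200:500]
cv2.imwrite("pics/c1.png",cv2.resize(np.hstack([a,b]),(798,266)))
E
python3 go.py
```

```text
clock: 3.22
eef_pos: [0.5198, 0.3929, 0.066]
tool_rot: [0.729, 0.684, 0.0, -0.0]
ft_force: [1.0, 0.2, 5.2]
grip_width: 0.0234
clock 3.225 tcp [0.52  0.393 0.066] ang 86.35 tilt 0.06 F [0.985 0.163 5.199] w 0.0234 q [0.647 0.656 0.174 1.088 0.001 0.711]
clock: 3.85
eef_pos: [0.5199, 0.3928, 0.1576]
tool_rot: [0.729, 0.684, 0.001, -0.0]
ft_force: [-0.2, 0.9, -2.9]
grip_width: 0.0237
clock 3.95 tcp [0.521 0.394 0.159] ang 86.35 tilt 0.31 F [ 0.339  0.382 -2.637] w 0.0235 q [0.647 0.586 0.303 1.282 0.001 0.711]
```

View pics/c1.png

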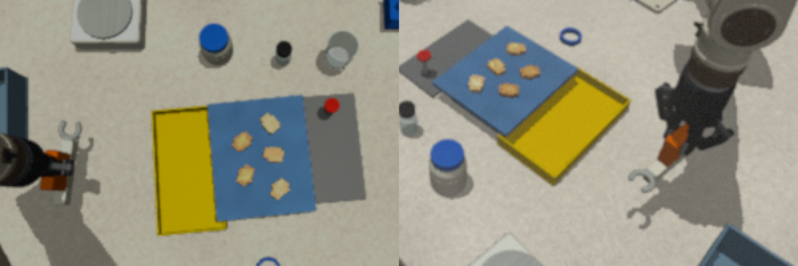

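```bash
cat > chips.py <<'E'
from fit import *
PC=np.array([.5554,.0273]);YA=np.radians(5.9);RP=np.array([[np.cos(YA),np.sin(YA)],[-np.sin(YA),np.cos(YA)]])
def toplate(P): return (P[:,:2]-PC)@RP.T
def fromplate(x,y): return RP.T@np.array([x,y])+PC
def chips(n,p,d,zp=.056):
    C=cloud(n,d);H,S,V=hs(p)
    m=(H>8)&(H<26)&(S>55)&(S<215)&(C[...,2]>.049)&(C[...,2]<.075)&(C[...,1]<.2)
    for b,s,c in blobs(m,20):
        uv=np.argwhere(b)[:,::-1];P=toplate(onplane(n,uv,zp))*1000
        q=onplane(n,uv.mean(0),zp)[0]
        print(n,s[4],"c",toplate(q[None])[0]*1000,"x",P[:,0].min(),P[:,0].max(),"y",P[:,1].min(),P[:,1].max(),"world",q[:2])
if __name__=="__main__":
    np.set_printoptions(precision=3,suppress=True)
    for n in("top","scene"):
        z=np.load(f"pics/{n}1.npz");chips(n,z['p'],z['d'])
    for xs in(-.0335,.0375): print(xs,fromplate(xs,-.078),fromplate(xs,.115))
E
python3 chips.py
```

```text
top 128 c [ 63.284 -27.734] x 44.57722705830718 81.48831809498496 y -45.092308387894114 -10.36287950422618 world [0.621 0.006]
top 129 c [31.579 32.981] x 13.589905690747079 50.48587286043882 y 12.410010223276775 51.37015754976086 world [0.583 0.063]
top 142 c [ -1.268 -28.049] x -16.552450827320612 13.381919495920432 y -46.94640538482604 -7.97569639987791 world [ 0.557 -0.001]
top 114 c [-36.205  33.038] x -56.67947124295998 -17.29205297082699 y 15.803745941525872 49.95509942210816 world [0.516 0.056]
top 125 c [-70.491 -32.758] x -89.71366541266896 -53.67631355787979 y -50.23813612421239 -13.848270868507964 world [ 0.489 -0.013]
scene 315 c [  198.735 -1095.236] x 113.44983477513253 280.39447779736724 y -1133.440424155372 -1055.176806400007 world [ 0.866 -1.042]
scene 98 c [-69.201 -30.553] x -90.6658789889922 -49.561908870723464 y -50.25113364335175 -11.63994859347341 world [ 0.49 -0.01]
scene 108 c [  0.174 -25.193] x -17.414942288281356 16.77320530765701 y -46.03074819784435 -4.583160493807511 world [0.558 0.002]
scene 111 c [-35.679  35.242] x -56.30548304886386 -14.315858938183307 y 16.537948876781364 52.96272150122046 world [0.516 0.059]
scene 98 c [ 64.788 -24.652] x 44.19777171473951 84.39715106841906 y -43.50028848000763 -6.288678411906482 world [0.622 0.009]
scene 122 c [33.042 35.915] x 13.309837647136536 52.87627344020903 y 15.72859916277858 55.63095676462218 world [0.585 0.066]
-0.0335 [ 0.53  -0.054] [0.51  0.138]
0.0375 [ 0.601 -0.046] [0.581 0.146]
```

```bash
cat > clip.py <<'E'
from fit import *
def clip(n,p,d,near,zu,rad=.032):
    """clip ring: pixels near expected clip by depth cloud; zu = underside height"""
    C=cloud(n,d);H,S,V=hs(p)
    m=(abs(C[...,2]-zu-.024)<.012)&(np.hypot(C[...,0]-near[0],C[...,1]-near[1])<rad)&(S<75)
    uv=np.argwhere(m)[:,::-1]
    P=onplane(n,uv,zu+.029)[:,:2]
    (c,r)=cv2.minEnclosingCircle((P*1000).astype(np.float32))
    return len(uv),P.min(0),P.max(0),np.array(c),r
E
python3 - <<'E'
from clip import *
for n in("top","scene"):
    z=np.load(f"pics/{n}1.npz");p,d=z['p'],z['d']
    print(n,clip(n,p,d,(.604,.387),.093))
    C=cloud(n,d);H,S,V=hs(p)
    print("orange",rect(n,(H>3)&(H<18)&(S>150)&(abs(C[...,1]-.39)<.06)&(C[...,2]>.12)&(abs(C[...,2]-.183)<.006),.183))
E
python3 -c "
import cv2
p=cv2.imread('pics/scene1.png');cv2.imwrite('pics/sz1.png',cv2.resize(p[200:330,340:480],None,fx=4,fy=4,interpolation=2))"
```

```text
top (157, array([0.5727, 0.3665]), array([0.6135, 0.408 ]), array([593.9921, 387.9509]), 24.870073318481445)
orange [495.377  391.8295  24.4247  22.8143  89.9037]
scene (191, array([0.5714, 0.3682]), array([0.6177, 0.4099]), array([596.6178, 390.326 ]), 25.26970100402832)
orange [528.1967 393.8102  23.3721  54.9772  87.2103]
```

View pics/sz1.png

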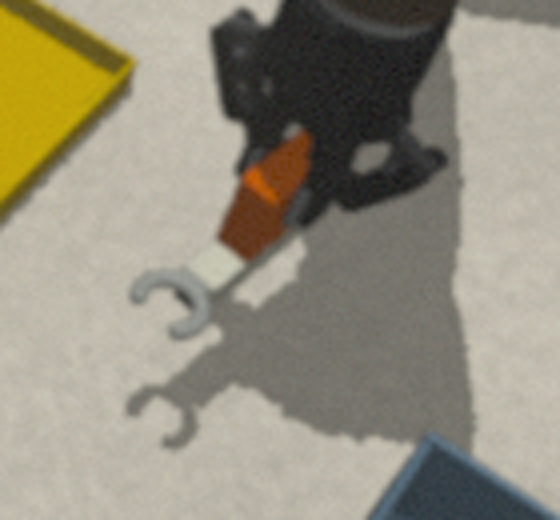

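```bash
python3 - <<'E'
from chips import *
for y in (-.078,.115): print(fromplate(-.038,y))
E
python3 go.py "(.525,-.054,.17,95.9)"
```

```text
[ 0.5256 -0.0542]
[0.5058 0.1378]
clock 3.95 tcp [0.521 0.394 0.159] ang 86.35 tilt 0.31 F [ 0.339  0.382 -2.637] w 0.0235 q [0.647 0.586 0.303 1.282 0.001 0.711]
(0.525, -0.054, 0.17, 95.9) -> [-44.64   3.26  -1.27] roll -9.6
```

```bash
python3 -m inch '[[[1.5,-4,0.3,-1,-2],[1.5,-10,0.7,-1.2,-4],[1.5,-16,1.2,-1.2,-6],[1.5,-22,1.6,-1.2,-8],[1.5,-28,2.1,-1.2,-9.6]]]'; python3 go.py "(.525,-.054,.16,95.9)"
```

```text
clock: 4.58
eef_pos: [0.5229, 0.1108, 0.1687]
tool_rot: [0.669, 0.743, 0.002, -0.0]
ft_force: [1.1, -0.9, -1.5]
grip_width: 0.0233
clock 4.575 tcp [0.523 0.111 0.169] ang 96.02 tilt 0.21 F [ 1.099 -0.856 -1.502] w 0.0233 q [ 0.207  0.351 -0.047  1.171  0.003  0.102]
(0.525, -0.054, 0.16, 95.9) -> [-16.41  -1.52   0.82] roll 0.1
```

```bash
python3 -m inch '[[[1.5,-5.5,-0.5,0,0],[1.5,-11,-1,0,0],[1.5,-15,-1.4,0.4,0],[1.5,-16.4,-1.5,0.8,0],[1.5,-16.4,-1.5,0.8,0]]]'; python3 - <<'E'
from clip import *
for n in("scene","top"):
    p,d=optics.camera(n);cv2.imwrite(f"pics/{n}2.png",p[:,:,::-1]);np.savez(f"pics/{n}2.npz",p=p,d=d)
a=cv2.imread("pics/top2.png")[150:310,150:350];b=cv2.imread("pics/scene2.png")[100:260,180:380]
cv2.imwrite("pics/c2.png",cv2.resize(np.hstack([a,b]),(800,320),interpolation=2))
E
python3 go.py "(.525,-.054,.1155,95.9)"
```

```text
clock: 5.2
eef_pos: [0.5243, -0.0542, 0.159]
tool_rot: [0.67, 0.743, 0.001, -0.002]
ft_force: [0.0, 0.1, -2.1]
grip_width: 0.0232
clock 5.3 tcp [ 0.525 -0.053  0.16 ] ang 96.08 tilt 0.23 F [-0.163 -0.02  -1.911] w 0.0231 q [-0.102  0.347 -0.078  1.146  0.004 -0.209]
(0.525, -0.054, 0.1155, 95.9) -> [-0.14 -0.01  4.42] roll 0.2
```

View pics/c2.png

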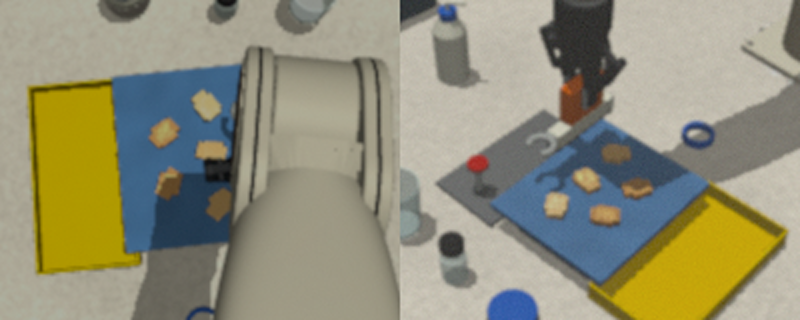

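```bash
python3 -m inch '[[[1.5,-0.1,0,2,0.2],[1.5,-0.1,0,3.6,0.2],[1.5,-0.1,0,4.4,0.2],[1.5,-0.1,0,4.4,0.2],[1.5,-0.1,0,4.4,0.2]]]'; python3 - <<'E'
from clip import *
p,d=optics.camera("scene");cv2.imwrite(f"pics/scene3.png",p[:,:,::-1])
b=cv2.imread("pics/scene3.png")[110:260,180:380]
cv2.imwrite("pics/c3.png",cv2.resize(b,(800,600),interpolation=2))
E
python3 go.py "(.505,.138,.1155,95.9)"
```

```text
clock: 5.92
eef_pos: [0.5256, -0.0532, 0.1164]
tool_rot: [0.67, 0.743, 0.002, -0.001]
ft_force: [-0.5, -0.6, -2.4]
grip_width: 0.0229
clock 5.975 tcp [ 0.526 -0.053  0.117] ang 95.91 tilt 0.26 F [ 0.824 -0.432 -2.368] w 0.0234 q [-0.103  0.386 -0.142  1.041  0.004 -0.207]
(0.505, 0.138, 0.1155, 95.9) -> [19.25 -0.09  0.17] roll 0.0
```

View pics/c3.png

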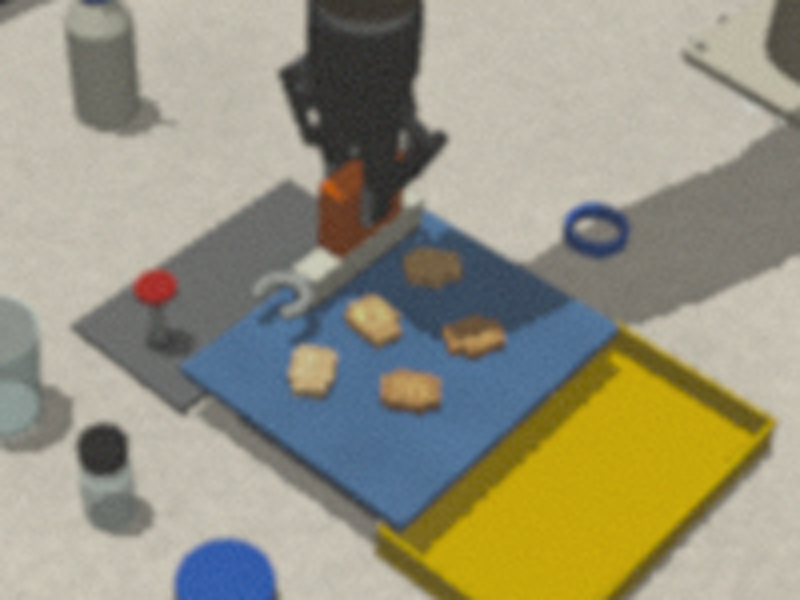

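```bash
python3 -m inch '[[[1.5,0.8,0,0.2,0],[1.5,2,0,0.2,0],[1.5,3.3,0,0.2,0],[1.5,4.6,0,0.2,0],[1.5,5.9,0,0.2,0]]]'; python3 go.py "(.505,.138,.1155,95.9)"
```

```text
clock: 6.6
eef_pos: [0.5195, 0.0064, 0.1148]
tool_rot: [0.67, 0.743, 0.002, -0.0]
ft_force: [-0.2, -1.5, -2.5]
grip_width: 0.0236
clock 6.6 tcp [0.52  0.006 0.115] ang 95.94 tilt 0.25 F [-0.153 -1.469 -2.511] w 0.0236 q [ 0.01   0.371 -0.17   1.028  0.004 -0.093]
(0.505, 0.138, 0.1155, 95.9) -> [13.24 -0.08 -0.03] roll 0.0
```

```bash
python3 -m inch '[[[1.5,1.4,0,0,0],[1.5,2.7,0,0,0],[1.5,4,0,0,0],[1.5,5.3,0,0,0],[1.5,6.6,0,0,0]]]'; python3 -m inch '[[[1.5,1.4,0,0,0],[1.5,2.7,0,0,0],[1.5,4,0,0,0],[1.5,5.3,0,0,0],[1.5,6.6,0,0,0]]]';python3 - <<'E'
from clip import *
p,d=optics.camera("scene");cv2.imwrite(f"pics/scene4.png",p[:,:,::-1])
b=cv2.imread("pics/scene4.png")[110:260,180:380]
cv2.imwrite("pics/c4.png",cv2.resize(b,(800,600),interpolation=2))
E
python3 go.py "(.505,.138,.1155,95.9)"
```

```text
clock: 7.22
eef_pos: [0.5126, 0.0729, 0.115]
tool_rot: [0.67, 0.743, 0.002, -0.0]
ft_force: [0.4, -0.8, -1.9]
grip_width: 0.0234
clock: 7.85
eef_pos: [0.5056, 0.1394, 0.1152]
tool_rot: [0.67, 0.743, 0.002, -0.0]
ft_force: [-0.4, 0.4, -1.5]
grip_width: 0.023
clock 7.9 tcp [0.506 0.141 0.115] ang 96.02 tilt 0.34 F [-0.427  1.298 -2.846] w 0.0232 q [ 0.269  0.379 -0.156  1.032  0.005  0.164]
(0.505, 0.138, 0.1155, 95.9) -> [-0.29 -0.09 -0.02] roll 0.1
```

View pics/c4.png

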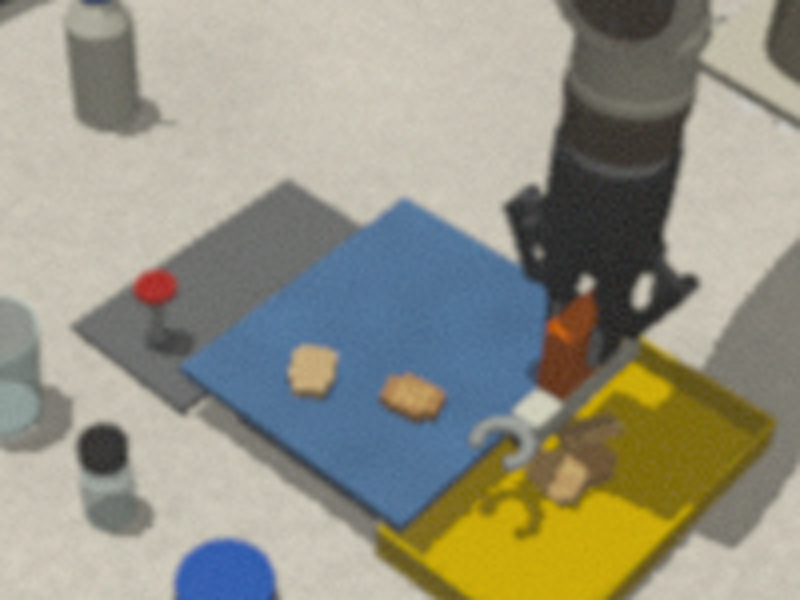

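```bash
python3 - <<'E'
from chips import *
for y in (-.075,.118): print(fromplate(.049,y))
E
python3 go.py "(.612,-.042,.16,95.9)"
```

```text
[ 0.6118 -0.0423]
[0.592  0.1497]
clock 7.9 tcp [0.506 0.141 0.115] ang 96.02 tilt 0.34 F [-0.427  1.298 -2.846] w 0.0232 q [ 0.269  0.379 -0.156  1.032  0.005  0.164]
(0.612, -0.042, 0.16, 95.9) -> [-19.29   8.68  -4.55] roll 0.1
```

```bash
python3 -m inch '[[[1.5,0,0,-3,0],[1.5,-2,1,-4.5,0],[1.5,-7,3.3,-4.5,0],[1.5,-12,5.6,-4.5,0],[1.5,-17,7.8,-4.5,0]]]'; python3 go.py "(.612,-.042,.16,95.9)" "(.612,-.042,.115,95.9)"
```

```text
clock: 8.52
eef_pos: [0.6017, -0.0214, 0.1597]
tool_rot: [0.669, 0.743, 0.003, -0.001]
ft_force: [0.7, -0.2, -1.0]
grip_width: 0.0233
clock 8.525 tcp [ 0.602 -0.021  0.16 ] ang 96.05 tilt 0.35 F [ 0.654 -0.154 -1.03 ] w 0.0233 q [-0.038  0.486  0.138  1.22   0.006 -0.144]
(0.612, -0.042, 0.16, 95.9) -> [-2.16  0.8  -0.04] roll 0.1
(0.612, -0.042, 0.115, 95.9) -> [-2.18  0.79  4.46] roll 0.1
```

```bash
python3 -m inch '[[[1.5,-2.2,0.8,0,0],[1.5,-2.2,0.8,0.5,0],[1.5,-2.2,0.8,3,0],[1.5,-2.2,0.8,4.4,0],[1.5,-2.2,0.8,4.4,0]]]'; python3 - <<'E'
from clip import *
p,d=optics.camera("scene");cv2.imwrite(f"pics/scene5.png",p[:,:,::-1])
b=cv2.imread("pics/scene5.png")[110:260,180:380]
cv2.imwrite("pics/c5.png",cv2.resize(b,(800,600),interpolation=2))
E
python3 go.py "(.592,.150,.115,95.9)"
```

```text
clock: 9.15
eef_pos: [0.6114, -0.0412, 0.115]
tool_rot: [0.668, 0.744, 0.003, -0.001]
ft_force: [-0.7, 0.2, -2.3]
grip_width: 0.0234
clock 9.2 tcp [ 0.612 -0.041  0.115] ang 96.11 tilt 0.33 F [ 0.277 -0.146 -1.509] w 0.0232 q [-0.07   0.541  0.107  1.135  0.006 -0.177]
(0.592, 0.15, 0.115, 95.9) -> [19.24  0.08  0.14] roll 0.2
```

View pics/c5.png

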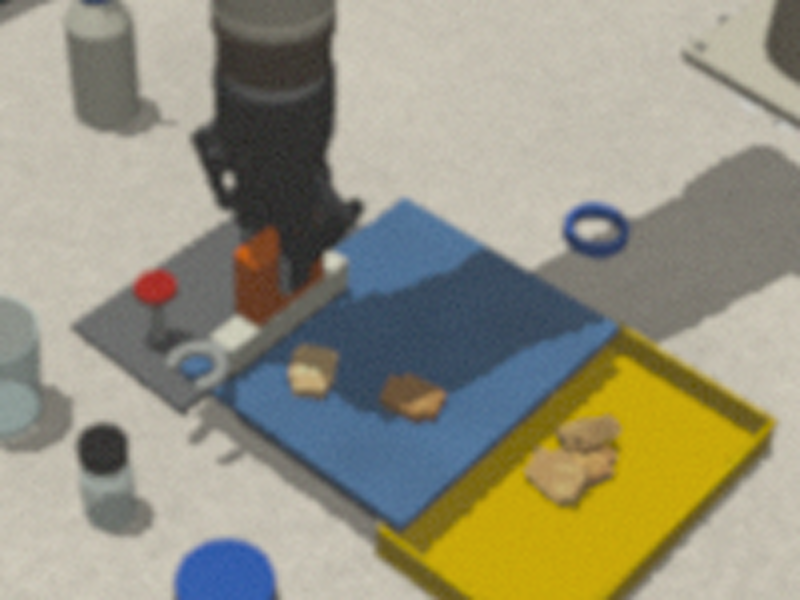

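Three chips lie in the tray (near 575,455); two remain ahead of the blade (315,370 and 412,397), both within its span. Second wipe.

```bash
python3 -m inch '[[[1.5,0.8,0,0.1,0],[1.5,2,0,0.1,0],[1.5,3.3,0,0.1,0],[1.5,4.6,0,0.1,0],[1.5,5.9,0,0.1,0]]]' ; python3 go.py "(.592,.150,.115,95.9)"
python3 -m inch '[[[1.5,1.4,0,0,0],[1.5,2.7,0,0,0],[1.5,4,0,0,0],[1.5,5.3,0,0,0],[1.5,6.6,0,0,0]]]'; python3 -m inch '[[[1.5,1.4,0,0,0],[1.5,2.7,0,0,0],[1.5,4,0,0,0],[1.5,5.3,0,0,0],[1.5,6.6,0,0,0]]]';python3 - <<'E'
from clip import *
p,d=optics.camera("scene");cv2.imwrite(f"pics/scene6.png",p[:,:,::-1])
b=cv2.imread("pics/scene6.png")[110:260,180:380]
cv2.imwrite("pics/c6.png",cv2.resize(b,(800,600),interpolation=2))
E
python3 go.py "(.592,.150,.115,95.9)"
```

```text
clock: 9.82
eef_pos: [0.6053, 0.0184, 0.1148]
tool_rot: [0.668, 0.744, 0.003, -0.001]
ft_force: [0.8, -0.8, -2.1]
grip_width: 0.0234
clock 9.825 tcp [0.605 0.018 0.115] ang 96.13 tilt 0.34 F [ 0.843 -0.826 -2.05 ] w 0.0234 q [ 0.028  0.527  0.082  1.123  0.005 -0.079]
(0.592, 0.15, 0.115, 95.9) -> [13.22  0.09  0.05] roll 0.2
clock: 10.45
eef_pos: [0.5981, 0.0849, 0.1151]
tool_rot: [0.668, 0.744, 0.003, -0.001]
ft_force: [0.5, -0.7, -2.4]
grip_width: 0.0234
clock: 11.08
eef_pos: [0.5909, 0.1514, 0.1155]
tool_rot: [0.668, 0.744, 0.003, -0.001]
ft_force: [-0.2, -0.0, -1.6]
grip_width: 0.0233
clock 11.125 tcp [0.591 0.153 0.115] ang 96.24 tilt 0.42 F [ 0.269  1.253 -2.968] w 0.0232 q [0.251 0.534 0.096 1.129 0.006 0.142]
(0.592, 0.15, 0.115, 95.9) -> [-0.33  0.09  0.05] roll 0.3
```

View pics/c6.png

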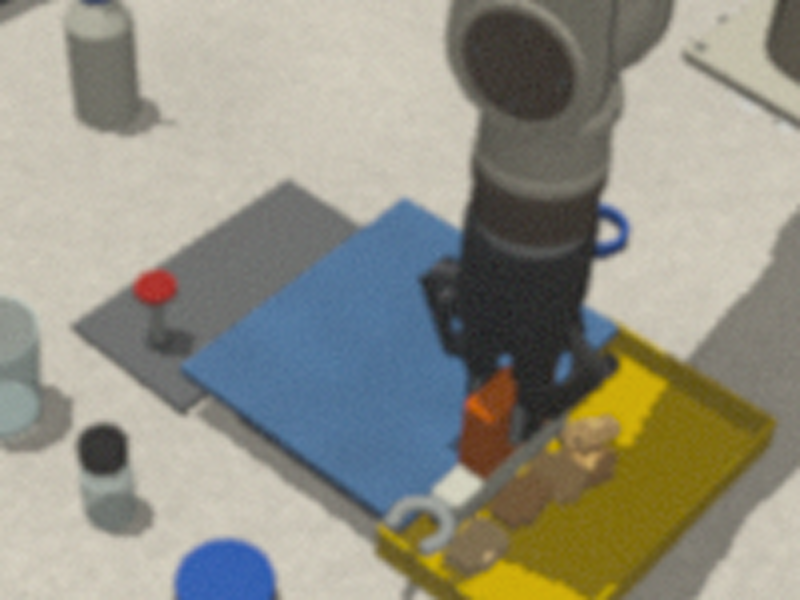

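```bash
python3 go.py "(.527,-.130,.17,95.3)"
```

```text
clock 11.125 tcp [0.591 0.153 0.115] ang 96.24 tilt 0.42 F [ 0.269  1.253 -2.968] w 0.0232 q [0.251 0.534 0.096 1.129 0.006 0.142]
(0.527, -0.13, 0.17, 95.3) -> [-27.42  -9.4   -5.66] roll 0.9
```

```bash
python3 -m inch '[[[1.5,0,0,-3,0],[1.5,-3,-1,-5.5,0],[1.5,-8,-2.7,-5.6,0],[1.5,-13.5,-4.6,-5.6,0],[1.5,-19,-6.5,-5.6,0.9]]]'; python3 go.py "(.527,-.130,.15,95.3)"
```

```text
clock: 11.75
eef_pos: [0.5464, -0.0446, 0.1703]
tool_rot: [0.673, 0.739, 0.003, -0.001]
ft_force: [1.5, -0.8, -2.8]
grip_width: 0.0234
clock 11.75 tcp [ 0.546 -0.045  0.17 ] ang 95.34 tilt 0.42 F [ 1.524 -0.814 -2.787] w 0.0234 q [-0.085  0.376 -0.006  1.187  0.007 -0.178]
(0.527, -0.13, 0.15, 95.3) -> [-8.33 -2.73  1.97] roll 0.0
```

```bash
python3 -m inch '[[[1.5,-4.5,-1.5,0.5,0],[1.5,-8.3,-2.7,2,0],[1.5,-8.3,-2.7,5,0],[1.5,-8.3,-2.7,8,0],[1.5,-8.3,-2.7,9,0]]]'; python3 - <<'E'
from clip import *
for n in("scene","top"):
    p,d=optics.camera(n);cv2.imwrite(f"pics/{n}7.png",p[:,:,::-1]);np.savez(f"pics/{n}7.npz",p=p,d=d)
a=cv2.imread("pics/top7.png")[150:310,150:350];b=cv2.imread("pics/scene7.png")[110:270,180:380]
cv2.imwrite("pics/c7.png",cv2.resize(np.hstack([a,b]),(800,320),interpolation=2))
cv2.imwrite("pics/c7b.png",cv2.resize(cv2.imread("pics/scene7.png")[140:220,190:290],(800,640),interpolation=2)[:600])
E
python3 go.py "(.527,-.130,.076,95.3)"
```

```text
clock: 12.38
eef_pos: [0.5259, -0.129, 0.0779]
tool_rot: [0.674, 0.739, 0.002, -0.003]
ft_force: [-0.7, 0.4, -2.2]
grip_width: 0.0233
clock 12.475 tcp [ 0.527 -0.129  0.079] ang 95.35 tilt 0.42 F [-0.299  0.276 -2.139] w 0.0231 q [-0.244  0.452 -0.149  0.971  0.007 -0.337]
(0.527, -0.13, 0.076, 95.3) -> [-0.12  0.02  0.28] roll 0.0
```

View pics/c7.png

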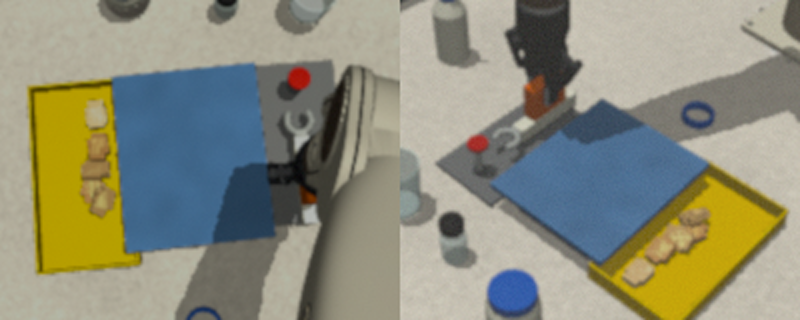

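View pics/c7b.png

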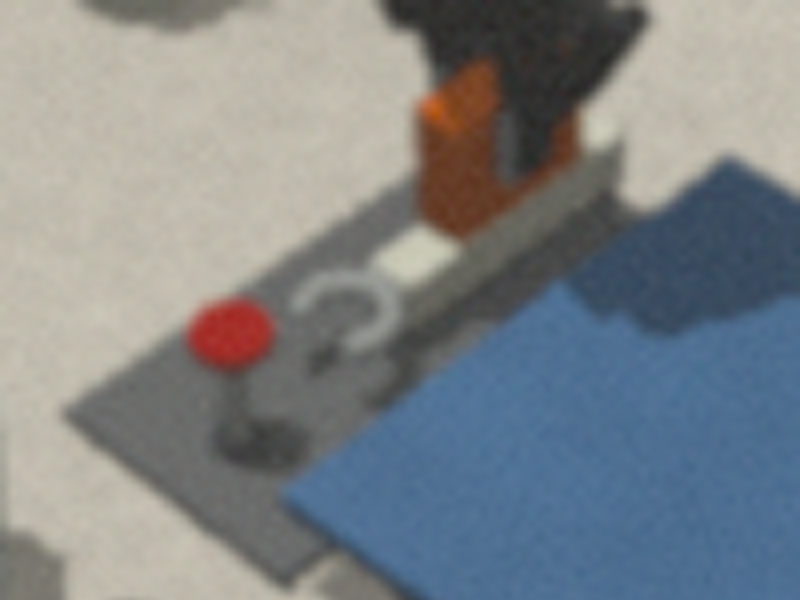

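```bash
python3 - <<'E'
from clip import *
from scipy.optimize import least_squares
a=np.radians(5.35);ex=np.array([np.cos(a),np.sin(a)]);ey=np.array([-ex[1],ex[0]])
for n in("top","scene"):
    z=np.load(f"pics/{n}7.npz");p,d=z['p'],z['d'];C=cloud(n,d);H,S,V=hs(p)
    red=((H<7)|(H>173))&(S>140)&(abs(C[...,0]-.657)<.05)&(abs(C[...,1]+.118)<.05)&(C[...,2]>.05)
    uv=np.argwhere(red)[:,::-1];P=onplane(n,uv,.066)[:,:2];post=(P.min(0)+P.max(0))/2
    post2=np.array(rect(n,red,.066)[:2])/1000
    near=np.array([.609,-.122])
    m=(C[...,2]>.026)&(C[...,2]<.056)&(np.hypot(C[...,0]-near[0],C[...,1]-near[1])<.03)&(S<75)&~red
    for b,s,c in blobs(m,20):
        uv=np.argwhere(b)[:,::-1];Q=onplane(n,uv,.040)[:,:2]-post2
        A=np.c_[Q@ex,Q@ey]*1000
        ring=A[A[:,0]>-58]
        # circle fit, mid radius 17
        s=least_squares(lambda q:np.hypot(A[:,0]-q[0],A[:,1]-q[1])-17,[-50,0],loss='soft_l1',f_scale=2)
        # use only tip-half
        B=A[A[:,0]>s.x[0]-6];s2=least_squares(lambda q:np.hypot(B[:,0]-q[0],B[:,1]-q[1])-17,s.x,loss='soft_l1',f_scale=2)
        print(n,"post",post,post2,len(A),"x",A[:,0].min(),A[:,0].max(),"y(tip half)",B[:,1].min(),B[:,1].max(),"circ",s.x,s2.x,"z",np.median(C[b][:,2]))
E
```

```text
top post [ 0.6562 -0.12  ] [ 0.6563 -0.12  ] 115 x -76.54599391696298 -37.985225335776185 y(tip half) -17.41001143853384 24.974270172579278 circ [-52.8756   3.7576] [-50.1592   3.6064] z 0.04055218041832519
scene post [ 0.6592 -0.1162] [ 0.6586 -0.1158] 94 x -81.45884791723697 -37.9238089402921 y(tip half) -21.4963289143679 23.339020673629534 circ [-55.5627   0.9373] [-51.1401   1.1386] z 0.04070882820105261
```

```bash
python3 -m inch '[[[1.5,-0.2,0.5,0.1,0],[1.5,-0.2,1,0.2,0],[1.5,-0.2,1.5,0.2,0],[1.5,-0.2,2,0.2,0],[1.5,-0.2,2,0.2,0]]]'; cat > rel.py <<'E'
import sys
from clip import *
from scipy.optimize import least_squares
from scipy.spatial.transform import Rotation as R_
k=sys.argv[1]
o=get_obs();R=R_.from_quat(o['tool_rot']).as_matrix();t=np.array(o['eef_pos']);ex=R[:2,1];ey=R[:2,0];zu=t[2]-.066
near=t[:2]+.082*ex
for n in("top","scene"):
    p,d=optics.camera(n);cv2.imwrite(f"pics/{n}{k}.png",p[:,:,::-1]);C=cloud(n,d);H,S,V=hs(p)
    red=((H<7)|(H>173))&(S>140)&(abs(C[...,0]-.657)<.05)&(abs(C[...,1]+.118)<.05)&(C[...,2]>.05)
    post=np.array(rect(n,red,.066)[:2])/1000
    m=(C[...,2]>zu+.013)&(C[...,2]<zu+.040)&(np.hypot(C[...,0]-near[0],C[...,1]-near[1])<.03)&(S<75)&~red
    b,_,_=max(blobs(m,20),key=lambda q:q[1][4])
    Q=onplane(n,np.argwhere(b)[:,::-1],zu+.027)[:,:2]-post;A=np.c_[Q@ex,Q@ey]*1000
    B=A[A[:,0]>A[:,0].max()-24]
    s=least_squares(lambda q:np.hypot(B[:,0]-q[0],B[:,1]-q[1])-17,[B[:,0].max()-18,0],loss='soft_l1',f_scale=2)
    print(n,len(B),"post",post,"xmax",A[:,0].max(),"y",B[:,1].min(),B[:,1].max(),"circ",s.x)
    c=proj(n,np.r_[post,.04])[0].astype(int);im=cv2.imread(f"pics/{n}{k}.png")[c[1]-38:c[1]+37,c[0]-25:c[0]+25]
    cv2.imwrite(f"pics/z{n}{k}.png",cv2.resize(im,(400,600),interpolation=2))
cv2.imwrite(f"pics/r{k}.png",np.hstack([cv2.imread(f"pics/ztop{k}.png"),cv2.imread(f"pics/zscene{k}.png")]))
Q=near-np.array([.6574,-.118]);print("kin",Q@ex*1000,Q@ey*1000,"F",o['ft_force'],t)
E
python3 rel.py 8
```

```text
clock: 13.1
eef_pos: [0.5474, -0.1289, 0.077]
tool_rot: [0.673, 0.739, 0.003, -0.002]
ft_force: [-0.0, -0.1, -2.1]
grip_width: 0.0233
top 64 post [ 0.6563 -0.12  ] xmax -15.484568164858288 y -20.172773893280873 22.462878002376467 circ [-27.7156   1.1842]
scene 38 post [ 0.6594 -0.1156] xmax -19.63556708364503 y -23.512755283021278 20.71849911251755 circ [-30.1716  -1.7663]
kin -28.51150656053388 -0.5781416223584672 F [-0.0388 -0.1214 -2.1356] [ 0.5474 -0.1289  0.077 ]
```

View pics/r8.png

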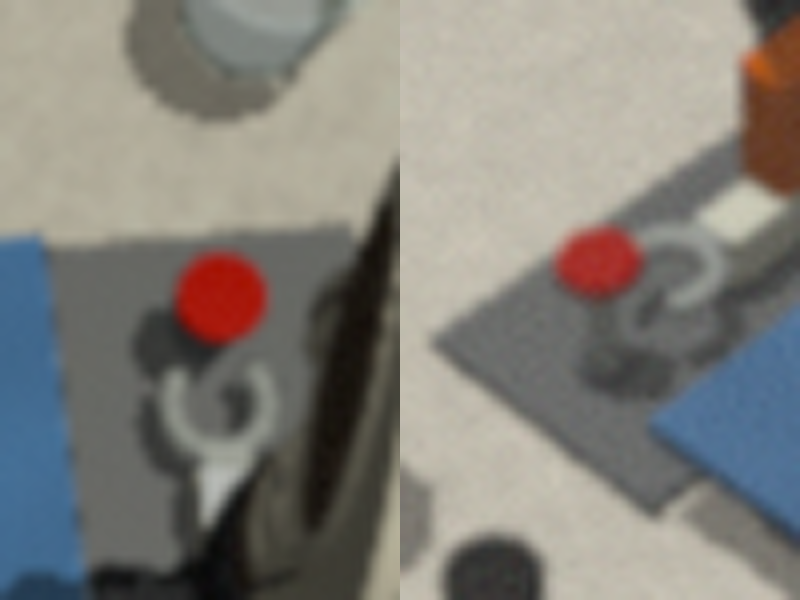

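```bash
python3 -m inch '[[[1.5,0,0.6,0,0],[1.5,0,1.2,0,0],[1.5,0,1.8,0,0],[1.5,0,2.4,0,0],[1.5,0,2.9,0,0]]]'; python3 rel.py 9
```

```text
clock: 13.82
eef_pos: [0.5761, -0.1262, 0.0767]
tool_rot: [0.673, 0.739, 0.003, -0.002]
ft_force: [-0.8, -0.1, -2.8]
grip_width: 0.0232
top 34 post [ 0.6563 -0.12  ] xmax 12.993117762437961 y -17.090033650857833 22.272014926474498 circ [1.1244 1.2794]
scene 57 post [ 0.6605 -0.1165] xmax 9.715794360184068 y -21.773365009601363 21.336159618480835 circ [-10.6455  -0.0074]
kin 0.2563666466606637 -0.5468778911842236 F [-0.8075 -0.132  -2.8427] [ 0.5761 -0.1262  0.0767]
```

View pics/r9.png

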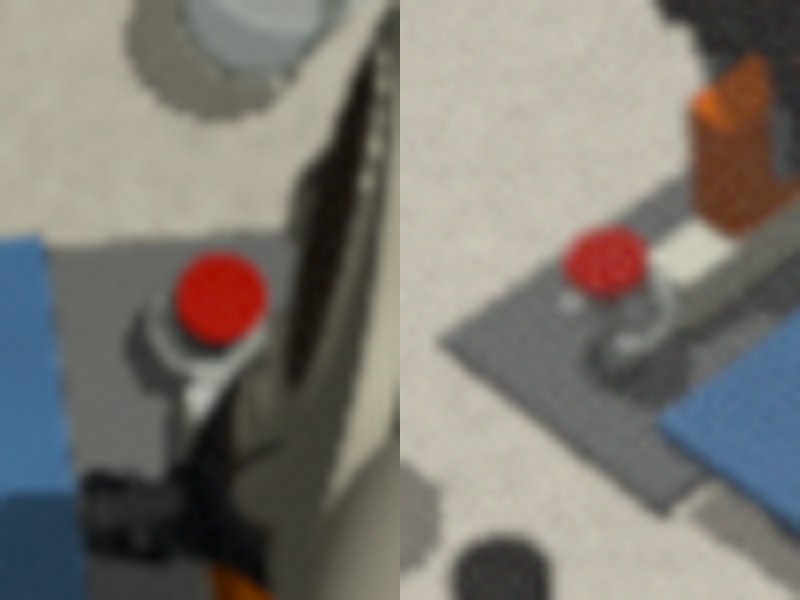

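```bash
python3 -m inch '[[[1.5,0,0,0.1,0],[1.5,0,0,0.2,0],[1.5,0,0,0.25,0],[1.5,0,0,0.25,0],[1.5,0,0,0.25,0]]]'
```

```text
clock: 14.55
eef_pos: [0.5763, -0.1262, 0.0743]
tool_rot: [0.673, 0.739, 0.003, -0.002]
ft_force: [0.1, 0.0, -1.2]
grip_width: 0.0234
```

```bash
python3 -m inch '[[[1.5,0,0,0.1,0],[1.5,0,0,0.1,0],[1.5,0,0,0.1,0],[1.5,0,0,0.1,0],[1.5,0,0,0.1,0]]]'
```

```text
clock: 15.18
eef_pos: [0.5765, -0.1262, 0.0736]
tool_rot: [0.673, 0.739, 0.003, -0.002]
ft_force: [-1.2, 0.2, 1.7]
grip_width: 0.0238
```

```bash
python3 -m inch '[[[3.2,0,0,0,0],[4.5,0,0,0,0],[6,0,0,0,0],[6,0,0,0,0],[6,0,0,0,0]]]'; python3 -m inch '[[[6,0,0,-1,0],[6,0,0,-4,0],[6,0,0,-8,0],[6,0,0,-12,0],[6,0,0,-16,0]]]'; python3 go.py "(.4,-.35,.3,95)"
```

```text
clock: 15.8
eef_pos: [0.5765, -0.1262, 0.0736]
tool_rot: [0.673, 0.739, 0.003, -0.002]
ft_force: [0.7, -0.4, -0.1]
grip_width: 0.0597
clock: 16.42
eef_pos: [0.5763, -0.1273, 0.2358]
tool_rot: [0.673, 0.739, 0.003, -0.001]
ft_force: [0.4, -0.5, 0.1]
grip_width: 0.06
clock 16.425 tcp [ 0.576 -0.127  0.236] ang 95.37 tilt 0.41 F [ 0.379 -0.485  0.073] w 0.06 q [-0.221  0.425  0.242  1.387  0.007 -0.315]
(0.4, -0.35, 0.3, 95) -> [-20.48 -19.61  -6.61] roll 0.4
```

```bash
python3 -m inch '[[[6,-4,-4,-4,0],[6,-8,-8,-6,0],[6,-12,-12,-6,0],[6,-16,-17,-6,0],[6,-20,-21,-6,0]]]'; sed -i 's/zu=t\[2\]-.066/zu=.008/; s/near=t\[:2\]+.082\*ex/near=np.array([.6577,-.1185])/' rel.py; python3 rel.py 10; python3 - <<'E'
import cv2,numpy as np
a=cv2.imread("pics/top10.png")[120:310,140:430];b=cv2.imread("pics/scene10.png")[90:280,160:420]
cv2.imwrite("pics/c10.png",cv2.resize(np.hstack([a,b]),(800,276),interpolation=2))
E
```

```text
clock: 17.05
eef_pos: [0.3841, -0.3477, 0.2952]
tool_rot: [0.673, 0.739, 0.003, -0.001]
ft_force: [0.8, -0.8, 0.7]
grip_width: 0.0599
top 32 post [ 0.6563 -0.12  ] xmax 13.574748818566958 y -17.559125384299463 21.91239554266611 circ [0.6269 1.2298]
scene 62 post [ 0.6605 -0.1164] xmax 10.738875919532681 y -21.806857805673353 22.18751210108862 circ [-9.9705  1.6507]
kin 0.25190069155440364 -0.5258736843025779 F [ 0.8227 -0.8405  0.6987] [ 0.3841 -0.3477  0.2952]
```

View pics/c10.png

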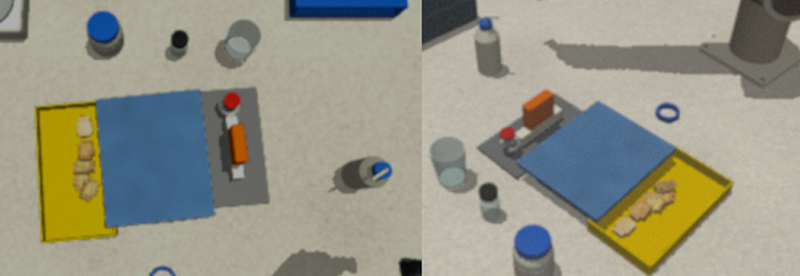

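View pics/r10.png

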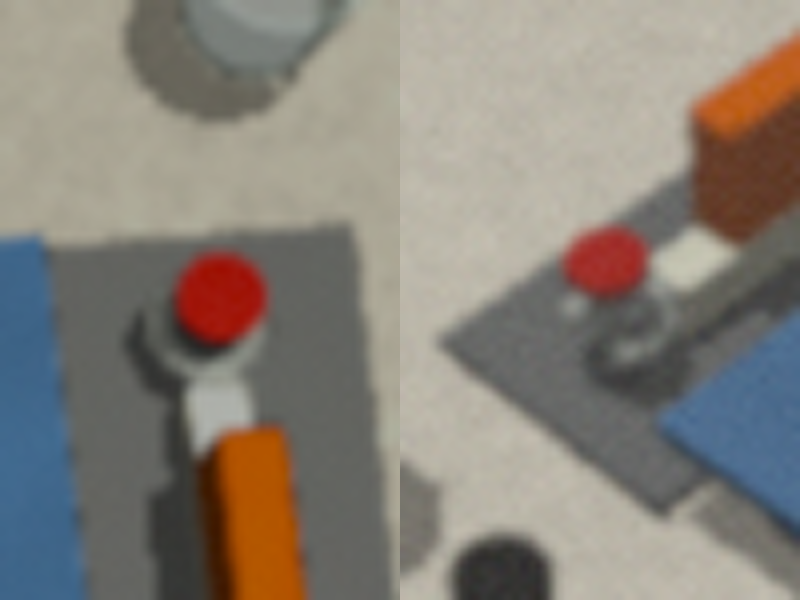

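```bash
python3 - <<'E'
from fit import *
for n in("top","scene"):
    p,d=optics.camera(n);C=cloud(n,d);H,S,V=hs(p)
    near=np.hypot(C[...,0]-.577,C[...,1]+.126)<.06
    g=(H>3)&(H<20)&(S>130)&near&(abs(C[...,2]-.098)<.008)
    r=rect(n,g,.098)
    red=((H<3)|(H>175))&(S>140)&(abs(C[...,0]-.657)<.03)&(abs(C[...,1]+.118)<.03)&(C[...,2]>.05)
    q=rect(n,red,.066);v=q[:2]-r[:2]
    print(n,"grip",r,"z",np.median(C[g][:,2]),"cap",q,"dist",np.hypot(*v),"dir",np.degrees(np.arctan2(v[1],v[0])))
    w=(S<60)&(V>120)&(abs(C[...,2]-.038)<.008)&(abs(C[...,1]+.13)<.04)&(C[...,0]>.45)&(C[...,0]<.545)
    if w.sum()>5:
        P=onplane(n,np.argwhere(w)[:,::-1],.038);print("rear end x",P[:,0].min(), "cap-rear",q[0]-P[:,0].min()*1000)
    t=(H>8)&(H<26)&(S>55)&(S<215)&(C[...,1]>.1)&(C[...,1]<.26)&(C[...,2]>.006)&(abs(C[...,0]-.54)<.13)
    print("tray chips z pct",np.percentile(C[t][:,2],[5,50,99]))
E
```

```text
top grip [ 572.5096 -125.4745   68.0061   24.5103    5.3491] z 0.09786632134836912 cap [ 656.2648 -119.9915   27.2858   28.0062   88.6667] dist 83.93446643283889 dir 3.7454916509498712
rear end x 0.5144492712996865 cap-rear 141.81556024328222
tray chips z pct [0.0122 0.0195 0.0327]
scene grip [ 577.2073 -119.5166   71.129    26.4174    4.7988] z 0.09809355772281608 cap [ 659.4003 -115.5269   24.9926   26.9275   85.8491] dist 82.28982919519557 dir 2.779000991687184
rear end x 0.5131996069864653 cap-rear 146.2007226033785
tray chips z pct [0.0066 0.0161 0.0309]
```

```bash
python3 -c "
from workcell import ticket,get_obs
print(get_obs()['clock'],abs(get_obs()['joint_vel']).max());print(ticket.job_done())"
```

```text
17.25 0.05089897567764967
the job is handed in; nothing more can be done
None
```

The job is handed in at 17.25 s of the 58 s allowed. All five chips are in the tray and the scraper stands clipped on its post. No verdict was reported, so this rests on my own checks.

I gripped the scraper by its orange grip and made two wipes along the plate. The first sent three chips into the tray, the second sent two. I then slid the clip sideways onto the post, set the scraper on the parking board, opened the fingers and drew the arm clear.

**Last checks:**
- **Chips:** both cameras show all five in the tray and the plate empty. The highest chip surface is about 33 mm above the bench.
- **Scraper height:** the grip's top measures 98 mm above the bench, as it should with the scraper upright on the 8 mm board.
- **Clip on post:** the grip-to-cap distance is 82 to 84 mm against the nominal 82 mm. With a sideways offset of 2 to 3 mm, the clip sits about 3 to 4 mm off the post axis (limit 8.5 mm).
- **Bystanders:** they stand where they were, by eye; I did not measure them again.

**What disagreed:**
- The two cameras differ by 3 to 6 mm in absolute positions, so I averaged them.
- The final ring fit in the scene view put the clip 10 mm short of the post. The cap hid the clip's tips there, so I did not trust it. The top view (about 1 mm off), the arm's own pose and the grip-to-cap distance all contradict it.

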